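# Put the rolling pin back together and on its stand

### The arm

A 6-joint arm with a two-finger parallel gripper is mounted at the origin on a cart in front of the work surface, level with it; the furniture and walls round the work are solid. World frame = base frame: x ahead of the robot, y to its left, z up, the work surface at z = 0. Lengths are in m, angles in rad, forces in N, time in s.
With the tool pointing down it reaches from about 0.3 to 0.875 m from the base axis. Payload 6.4 kg.
Tool frame: the origin (TCP) lies midway between the tips of the shut fingers; the grasp point (between the pads) lies 19 mm behind it (grasp_offset is the distance from the TCP to the grasp point, in m); z points along the fingers, y is the line along which they close (so a half turn about z gives the same grasp; the last joint's range is limited). The gripper opens to 85 mm and grips with 20 to 120 N. Pads are 22 mm wide; open, the fingers measure 114 mm over their backs; the gripper's body (76 mm by 85 mm) begins 54 mm behind the grasp point. The pads swing forward as they close: fully open they stand 13 mm farther back than shut.
Start: joints at [-0.206, 0.181, 1.607, -0, 1.354, -0.206], TCP at [0.575, 0, 0.231] pointing down, gripper open.
Joint ranges: [-2.99, 2.99], [-0.89, 2.07], [0.3, 2.58], [-1.14, 4.28], [0, 2.63], [-3.12, 3.12]. Speed limits (rad/s): [2.57, 2.57, 3.01, 3.14, 3.14, 3.14].

### API

Orientations are given as a unit quaternion [w, x, y, z].
In Python, from bench import * gives the robot as it stands. The module is installed in compiled form; this text tells all that it offers.
- The arm moves only by the tool servo_tool, never from a script. Its argument "commands" is text: rows parted by semicolons, each of 7 numbers parted by spaces: the turn, a rotation vector about the tool's x, y, z in rad, then the shift along the tool's x, y, z in mm, then the opening, from 0 (shut) to 1 (fully open). In form: wx wy wz dx dy dz claw; .... A call has 1 to 5 rows; each row shifts and turns the commanded pose from where the row before left it, along the tool's axes as they then stand; what a row does not reach is not made up. A row lasts 1/8 s, in which the tool goes at most 62.5 mm and 10.7 degrees, less where a joint would pass 70% of its speed; a pose out of reach is approached as far as the arm can. A call with a gripper value outside its range is refused whole. The fingers move at their own pace and stop on an object; the grip force is fixed at half the most. Time passes only in rows, so rows that do not move let the fingers close. It gives the time, the measured TCP pose, the force, the opening and the grip force at its end, in the units of the state.
- get_obs(): the state, without advancing time (a new reading comes with each control period).
- camera(name): name is "scene" or "side" or "wrist"; returns the picture (420x560x3 uint8, blue, green, red); there is no depth.
- calibration(name): a dict with "fx", "fy", "cx", "cy" (pixels), "R" (3x3) and "t" (3): a world point X has camera coordinates R X + t. Camera axes: x right, y down, z forward; pixel columns grow to the right and rows downward; lengths in m; the calibration is good to about 2 mm. The wrist camera is an equidistant fisheye: a pixel r from the principal point sees the ray r / f radians off the axis. A picture is of the moment at which its call begins: read the wrist's pose just before it. calibration takes no time and is no camera call; for the wrist camera it gives the pose at the moment of the call.
- hand_in(): hands the job in; it is judged then, once.
The state is a dict: "time_s": time; "q": joint angles; "dq": joint speeds; "joint_efforts": joint torques, N m; "eef_pos": TCP position; "eef_rot": TCP orientation; "wrist_force": force on the tool from outside, world axes, zero at the start; "torque": the same for the moment, N m; "opening": opening from 0.0 (shut) to 1.0 (fully open); "grasp_force": force on a finger pad.
Only numpy, scipy, OpenCV 4.12 (cv2) and the standard library are available. Lean on these libraries where they do the work, as an engineer would, in place of code of your own. Each camera call takes 0.05 s, during which the arm holds its last target. There are 200 camera calls.

### The job

Take the rolling pin's spindle from its wooden stand by the handle, push it up through the barrel draining on the sloped wire rack and on, sliding the barrel up until the rack's back stop (its place varies) holds it firmly against the collar: a clear press held for a moment, not a hard shove. Lift the barrel off on the spindle and lay the spindle with the barrel back in both forks of the stand, handle on the same side as before, and let go. Carry the barrel by the spindle only, without gripping it or letting it fall, and leave the tin, the jar and the salt shaker near by where they stand.

Things in the scene. Friction and masses are not known exactly. Their poses are not given: they have to be found in the camera images.
- spindle_grip (a point): Middle of the spindle's wooden handle, to be grasped here: 76 mm long (x), 18 mm wide (y, flat sides), 22 mm high (z). x runs along the rod to its nose; z is up while it lies in the stand. Start: loose and level in the stand, the handle overhanging the stand toward the robot, axis 95 mm above the worktop.
- spindle: Spindle (160 g, straight; origin and axes of spindle_grip). Along x, mm: handle -38 to 38; bare steel rod 12 across 38 to 64 (lies in the first fork); fixed round collar 30 across 64 to 70; rod 12 across 70 to the nose at 180, its last 12 tapering to 5 across.
- barrel_mid (a point): Centre of the barrel, a light wooden tube 80 mm long, 56 mm across, with a steel-lined 18 mm bore along its x axis. Start: lying in the drainer, x pointing up the slope, away from the robot, low end (x = -40 mm) open toward the robot. Threaded against the collar its centre is 110 mm along x from spindle_grip.
- barrel: The same barrel (about 150 g, loose; same origin and axes as barrel_mid). It slides up the rails at about 2 to 4 N (more if the rod bears on the bore sideways); a press of 8 to 18 N against the back stop, held half a second, is right; over 25 N is too much. On a level rod it hangs 3 mm below the rod's axis.
- drainer: Fixed rack of 8 mm steel wire; origin on the worktop under the centre of the barrel's low face; x level, the way its 15 degree slope rises. Bore axis 85 mm up at the low end, 106 mm at the high end. A low bar stops the barrel sliding down; up the rails it slides up to a fixed back stop (two pins below the bore) 3 to 39 mm behind it, set differently each time. It lifts out upward. Feet 88 mm wide, x -3 to 142 mm.
- stand: Fixed wooden stand, base 145 x 64 x 14 mm, origin under its middle, x the way the spindle's nose points. Forks 10 mm thick at x = -54.5 and 54.5 mm: open 90 degree V, mouth 33 mm wide, top 103 mm, vertex 86.5 mm above the worktop. Seated, spindle_grip is at x = -105.5, z = 95 mm: first fork between handle and collar (8 mm play each way), second under the nose.
- sugar_tin: Blue round tin with lid, 97 mm across, 110 mm high, origin under its centre; loose, leave it alone
- jam_jar: Jam jar, 69 mm across, 99 mm high, origin under its centre; loose, leave it alone
- salt_mill: Small clear salt shaker with a grey top, 44 mm across, 90 mm high, origin under its centre; loose, leave it alone
There are look-alikes about, which are no part of the job. Leave any orange or red look-alike of the spindle alone.

How it is judged:
By the outcome, as a careful person would: the job done as asked, in the order asked, and still so for the second after the job is handed in, with the robot touching nothing.
It also fails if it takes over 72 s, if anything falls off the work surface, if the arm or the gripper's body presses on something with over 40 N, if the wrist force passes 120 N, or if a joint passes its speed limit or range.

## Working session

There is one attempt and no reset: what is moved stays moved. The work goes in short steps, Python scripts to look and compute and a tool call to move; the robot and the scene stay as the last step left them, time stands still between calls to the robot, and variables do not carry over. Pictures are saved under pics/ and viewed, at most 10 in all, crops included, and the job is handed in when it is done.

Besides the shell and the picture viewer there is one more tool, called after "Emit:" as name(argument=value, ...), one argument or row to a line, values as JSON. servo_tool: Moves the arm, as the interface text tells. Its arguments: {"type":"object","properties":{"commands":{"type":"string"}},"required":["commands"]}

```bash
mkdir -p pics
python3 - <<'E'
from bench import *
import cv2,numpy as np
o=get_obs();print(o)
for n in ["scene","side","wrist"]:
    c=calibration(n);print(n,{k:np.round(v,4).tolist() for k,v in c.items()})
    im=camera(n);cv2.imwrite(f"pics/{n}0.png",im)
a=cv2.imread("pics/scene0.png");b=cv2.imread("pics/side0.png")
E
```

```text
{'time_s': 0.0, 'q': array([-2.06294565e-01,  1.81522291e-01,  1.60798890e+00,  6.81828514e-06,
        1.35379124e+00, -2.06325781e-01]), 'dq': array([-4.17767470e-04, -3.88569268e-04, -8.96787671e-05, -3.77757244e-04,
       -1.02925575e-03,  3.72771661e-04]), 'joint_efforts': array([ 3.41415571e-04, -4.44869328e+01, -3.51340663e+01, -2.51131587e-04,
        9.11703974e-03,  3.43231875e-05]), 'eef_pos': array([5.74461705e-01, 1.35449302e-04, 2.30403922e-01]), 'eef_rot': array([-7.17334049e-04,  7.07096007e-01,  7.07117038e-01, -4.65063208e-04]), 'wrist_force': array([-0.76704577, -0.25952239,  0.0452675 ]), 'torque': array([-0.02771374,  0.04481288,  0.0148441 ]), 'grasp_force': 0.0, 'opening': 0.9975960394182839}
scene {'fx': 387.1061, 'fy': 387.1061, 'cx': 276.7627, 'cy': 212.1397, 'R': [[0.6792, -0.7338, -0.0145], [-0.3821, -0.3366, -0.8606], [0.6267, 0.5901, -0.509]], 't': [-0.4011, 0.2605, 0.5971]}
side {'fx': 469.6628, 'fy': 469.6628, 'cx': 287.241, 'cy': 203.9268, 'R': [[0.7363, -0.6766, -0.0048], [-0.4328, -0.4654, -0.7721], [0.5201, 0.5706, -0.6355]], 't': [-0.426, 0.2839, 1.0238]}
wrist {'fx': 325.1923, 'fy': 325.1923, 'cx': 282.8539, 'cy': 210.0418, 'R': [[1.0, -0.0009, -0.0018], [-0.0004, -0.9656, 0.2601], [-0.002, -0.2601, -0.9656]], 't': [-0.5749, -0.0343, 0.3779]}
```

View pics/scene0.png

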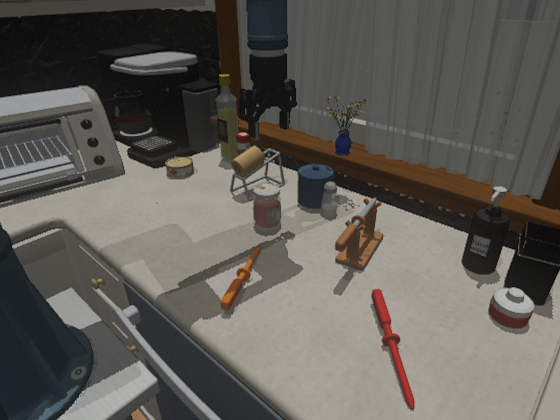

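View pics/side0.png

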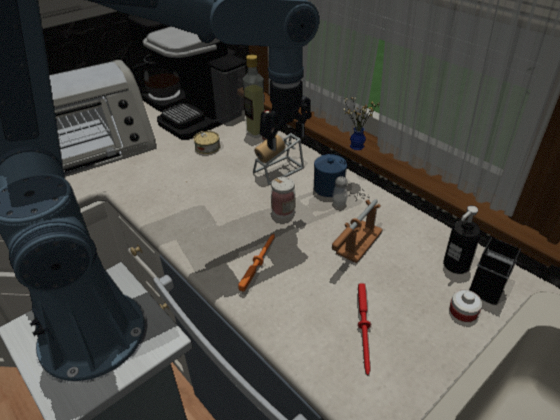

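View pics/wrist0.png

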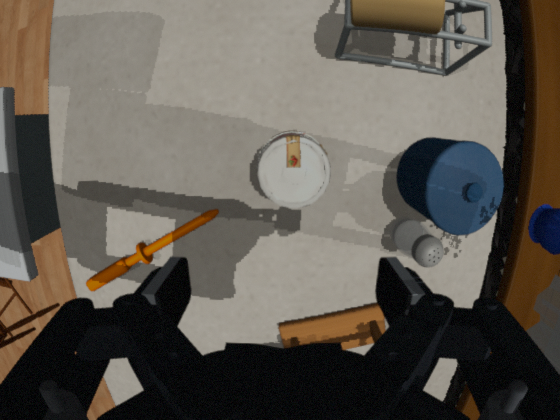

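```bash
cat > h.py <<'E'
from bench import *
import cv2,numpy as np
def ray(cal,u,v):
    R=np.array(cal["R"]);t=np.array(cal["t"]);x=(u-cal["cx"])/cal["fx"];y=(v-cal["cy"])/cal["fy"]
    return -R.T@t,R.T@(lambda d:d/np.linalg.norm(d))(np.array([x,y,1.]))
def fray(cal,u,v):
    R=np.array(cal["R"]);t=np.array(cal["t"]);x=(u-cal["cx"])/cal["fx"];y=(v-cal["cy"])/cal["fy"]
    r=np.hypot(x,y)+1e-12
    return -R.T@t,R.T@np.array([np.sin(r)*x/r,np.sin(r)*y/r,np.cos(r)])
def plane(r,z): c,d=r; return c+d*(z-c[2])/d[2]
def tri(rs):
    A=sum(np.eye(3)-np.outer(d,d) for c,d in rs);b=sum((np.eye(3)-np.outer(d,d))@c for c,d in rs)
    p=np.linalg.solve(A,b);return p,[np.linalg.norm(np.cross(p-c,d)) for c,d in rs]
def proj(cal,X):
    p=np.array(cal["R"])@X+cal["t"];return cal["fx"]*p[0]/p[2]+cal["cx"],cal["fy"]*p[1]/p[2]+cal["cy"]
def fproj(cal,X):
    p=np.array(cal["R"])@X+cal["t"];th=np.arctan2(np.hypot(p[0],p[1]),p[2]);k=th/np.hypot(p[0],p[1])
    return cal["fx"]*p[0]*k+cal["cx"],cal["fy"]*p[1]*k+cal["cy"]
E
python3 - <<'E'
from h import *
S=calibration("scene");D=calibration("side");W=calibration("wrist")
np.set_printoptions(precision=3,suppress=True)
def p(n,a,b): print(n,tri([ray(S,*a),ray(D,*b)]))
p("standbase",(360,249),(358,243));p("barrel",(248,161),(272,147));p("tin lid",(316,170),(330,160));p("salt top",(330,186),(341,182));p("jar top",(267,190),(283,184))
print("tin",plane(fray(W,474,190),.115),"jar",plane(fray(W,294,170),.099),"salt",plane(fray(W,428,250),.09))
print("barrel near end",plane(fray(W,353,8),.085),plane(fray(W,443,8),.106))
a=cv2.imread("pics/scene0.png");b=cv2.imread("pics/side0.png")
cr=lambda im,x,y:cv2.resize(im[y:y+75,x:x+100],None,fx=4,fy=4,interpolation=cv2.INTER_CUBIC)
m=np.vstack([np.hstack([cr(a,315,195),cr(b,310,195)]),np.hstack([cr(a,210,135),cr(b,235,120)])])
cv2.imwrite("pics/mos0.png",m)
E
```

```text
standbase (array([ 0.633, -0.214,  0.01 ]), [np.float64(3.0578040173985596e-05), np.float64(3.057804017406682e-05)])
barrel (array([0.695, 0.201, 0.085]), [np.float64(0.004168424743915818), np.float64(0.004168424743915912)])
tin lid (array([0.783, 0.031, 0.079]), [np.float64(0.0017088357084790577), np.float64(0.0017088357084789152)])
salt top (array([ 0.721, -0.065,  0.083]), [np.float64(0.0018305450713914607), np.float64(0.0018305450713913462)])
jar top (array([0.587, 0.026, 0.094]), [np.float64(0.0004497451059400063), np.float64(0.0004497451059401335)])
tin [0.75  0.014 0.115] jar [0.585 0.026 0.099] salt [ 0.721 -0.053  0.09 ]
barrel near end [0.638 0.175 0.085] [0.719 0.18  0.106]
```

View pics/mos0.png

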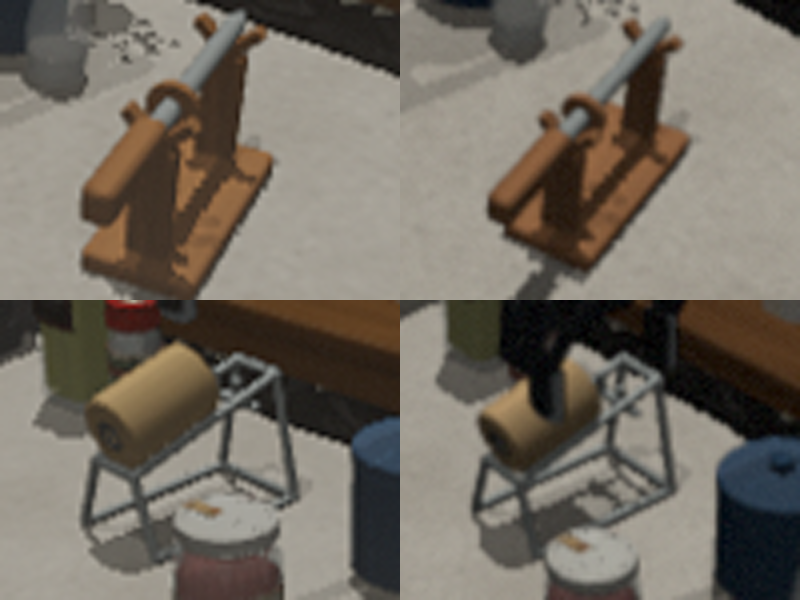

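Run:
```python
from h import *
S=calibration("scene");D=calibration("side")
np.set_printoptions(precision=4,suppress=True)
def p(n,a,b,z):
    a=np.array(a)/4;b=np.array(b)/4
    o=(S,D)
    oa,ob=((315,195),(310,195)) if n[0]!='B' else ((210,135),(235,120))
    ra=ray(S,*(a+oa));rb=ray(D,*(b+ob))
    print(n,tri([ra,rb]),plane(ra,z),plane(rb,z))
p("nose",(241,18),(266,22),.095)
p("hend",(98,203),(101,205),.095)
p("base right far top",(270,158),(288,140),.014)
p("base front right top",(186,286),(186,263),.014)
p("base front left top",(84,255),(106,222),.014)
p("Bore",(110,132),(98,140),.085)
p("Bdrain foot front L",(87,226),(78,213),.0)
p("Bdrain foot front R",(155,257),(0,0),.0)
p("Bdrain foot back R",(293,200),(268,190),.0)
```

```text
nose (array([ 0.7222, -0.19  ,  0.0897]), [np.float64(0.0007458077603858643), np.float64(0.0007458077603857519)]) [ 0.7137 -0.1936  0.095 ] [ 0.7165 -0.1946  0.095 ]
hend (array([ 0.5188, -0.2321,  0.0882]), [np.float64(0.0003950557189486611), np.float64(0.0003950557189486098)]) [ 0.5108 -0.2368  0.095 ] [ 0.5134 -0.237   0.095 ]
base right far top (array([ 0.7224, -0.2208,  0.0058]), [np.float64(0.0013288267677605988), np.float64(0.0013288267677607673)]) [ 0.7115 -0.2246  0.014 ] [ 0.7142 -0.2272  0.014 ]
base front right top (array([ 0.5836, -0.2501,  0.0079]), [np.float64(0.0014478448540448993), np.float64(0.0014478448540448216)]) [ 0.5773 -0.2521  0.014 ] [ 0.5784 -0.2552  0.014 ]
base front left top (array([ 0.5792, -0.1879,  0.0001]), [np.float64(0.0001993668137961796), np.float64(0.0001993668137962556)]) [ 0.5638 -0.1975  0.014 ] [ 0.5683 -0.1969  0.014 ]
Bore (array([0.6384, 0.1886, 0.0864]), [np.float64(0.0007796851458702826), np.float64(0.0007796851458703614)]) [0.6401 0.1918 0.085 ] [0.6401 0.1896 0.085 ]
Bdrain foot front L (array([0.6384, 0.2201, 0.0027]), [np.float64(0.0017685554056282402), np.float64(0.0017685554056281177)]) [0.6408 0.2259 0.    ] [ 0.6417  0.2216 -0.    ]
Bdrain foot front R (array([ 0.2548, -0.2557,  0.4199]), [np.float64(0.10064537381614727), np.float64(0.10064537381614712)]) [0.641  0.1541 0.    ] [0.8042 0.5326 0.    ]
Bdrain foot back R (array([ 0.7777,  0.1464, -0.0043]), [np.float64(2.789641115011101e-05), np.float64(2.7896411150249733e-05)]) [0.7713 0.1407 0.    ] [0.7734 0.142  0.    ]
```

```bash
cat >> h.py <<'E'
from scipy.spatial.transform import Rotation as Ro
def q2R(q): return Ro.from_quat(np.r_[q[1:],q[0]])
def toolR(yaw,pitch=0.):
    "tool x along spindle x: yaw about world z, nose up by pitch (rad)"
    x=np.array([np.cos(yaw)*np.cos(pitch),np.sin(yaw)*np.cos(pitch),np.sin(pitch)])
    y=np.cross([0,0,-1],x) ; y/=np.linalg.norm(y)
    return Ro.from_matrix(np.array([x,y,np.cross(x,y)]).T)
def plan(p1,R1,n,claw,p0=None,R0=None):
    o=get_obs()
    p=np.array(o["eef_pos"] if p0 is None else p0);R=q2R(o["eef_rot"]) if R0 is None else R0
    out=[]
    for i in range(n):
        k=1/(n-i); w=(R.inv()*R1).as_rotvec()*k; d=R.inv().apply(p1-p)*k*1000
        w=np.round(w,3);d=np.round(d,1); out.append(" ".join(f"{v:g}" for v in [*w,*d,claw]))
        p=p+R.apply(d/1000);R=R*Ro.from_rotvec(w)
    for i in range(0,n,5): print("; ".join(out[i:i+5]))
    print("end",p.round(4))
    return p,R
E
python3 - <<'E'
from h import *
plan(np.array([.545,-.230,.19]),toolR(np.radians(11.8)),8,1)
W=calibration("wrist")
print(plane(fray(W,90,285),.011),plane(fray(W,216,212),.006))
E
```

```text
-0 0 0.171 -28.8 -3.7 5.1 1; -0 0 0.171 -29 1.3 5.1 1; -0 0 0.17 -28.3 6.2 5.1 1; -0 0 0.171 -26.9 10.9 5 1; -0 0 0.17 -24.6 15.3 5.1 1
-0 0 0.171 -21.7 19.2 5 1; -0 0.001 0.17 -18.1 22.6 5.1 1; -0.001 0 0.171 -14.1 25.4 5 1
end [ 0.545 -0.23   0.19 ]
[ 0.29647091 -0.14482632  0.011     ] [ 0.49560697 -0.03658529  0.006     ]
```

Emit:
servo_tool(
  commands="0 0 0.171 -28.8 -3.7 5.1 1; 0 0 0.171 -29 1.3 5.1 1; 0 0 0.17 -28.3 6.2 5.1 1; 0 0 0.171 -26.9 10.9 5 1; 0 0 0.17 -24.6 15.3 5.1 1",
)

```text
time_s: 0.78
eef_pos: [0.5563, -0.1447, 0.2054]
eef_rot: [-0.0, 0.937, 0.349, -0.0]
wrist_force: [-0.3, -1.2, 1.0]
opening: 1.001
grasp_force: 0.0
```

Emit:
servo_tool(
  commands="0 0 0.171 -21.7 19.2 5 1; 0 0 0.17 -18.1 22.6 5.1 1; 0 0 0.171 -14.1 25.4 5 1; 0 0 0 0 0 0 1",
)

```text
time_s: 1.27
eef_pos: [0.5447, -0.2317, 0.1899]
eef_rot: [-0.0, 0.995, 0.101, -0.001]
wrist_force: [-0.2, -0.4, 0.6]
opening: 1.002
grasp_force: 0.0
```

Run:
```python
from h import *
import pickle
o=get_obs();W=calibration("wrist");pickle.dump((o,W),open("w1.pkl","wb"))
im=camera("wrist");cv2.imwrite("pics/wrist1.png",im)
print(o["eef_pos"],o["wrist_force"])
```

```text
[ 0.54469526 -0.23167995  0.18989945] [-0.16578996 -0.3691051   0.57886654]
```

View pics/wrist1.png

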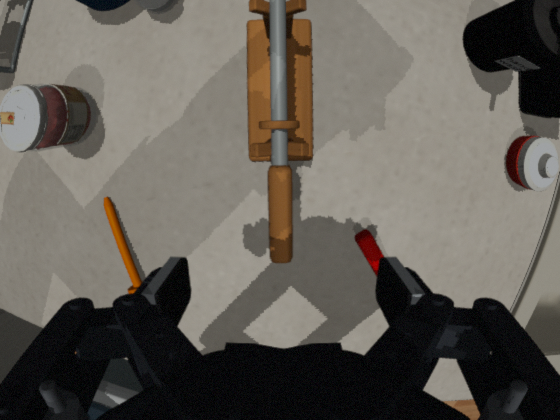

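Run:
```python
from h import *
import pickle
o,W=pickle.load(open("w1.pkl","rb"))
np.set_printoptions(precision=4,suppress=True)
c=plane(fray(W,279.5,125),.110);f=plane(fray(W,280,166.5),.106);b=plane(fray(W,281,262),.106)
n=plane(fray(W,277.5,3),.101);r=plane(fray(W,279.5,158),.101)
print(c,f,b,n,r,"handle len",np.linalg.norm(f-b))
for u,v in ((b,n),(b,f),(r,n)):print(np.degrees(np.arctan2(*(v-u)[[1,0]])))
d=(n-b)[:2];d/=np.linalg.norm(d)
print("grip",(f+b)/2,"collar dist",(c-(f+b)/2)[:2]@d, "perp",[((q-b)[:2]@np.array([-d[1],d[0]])) for q in(c,f,r,n)])
# base edges z=.014
for a,bb in (((249,60),(247.5,140)),((312,60),(312.5,140))):
    A=plane(fray(W,*a),.014);B=plane(fray(W,*bb),.014);print(A,B,np.degrees(np.arctan2(*(A-B)[[1,0]])))
```

```text
[ 0.609  -0.2175  0.11  ] [ 0.5806 -0.2235  0.106 ] [ 0.5097 -0.2387  0.106 ] [ 0.6977 -0.1977  0.101 ] [ 0.5859 -0.2221  0.101 ] handle len 0.0724334734830901
12.291317435086917
12.038370792436142
12.288858108254175
grip [ 0.5452 -0.2311  0.106 ] collar dist 0.0652525833802808 perp [np.float64(-0.000415670519601688), np.float64(-0.00031977476479796985), np.float64(4.913094512809524e-06), np.float64(0.0)]
[ 0.6662 -0.1746  0.014 ] [ 0.5881 -0.1888  0.014 ] 10.281384756384185
[ 0.6782 -0.2342  0.014 ] [ 0.6007 -0.2509  0.014 ] 12.125017717208719
```

Emit:
servo_tool(
  commands="0 0 -0.007 0.4 -0.4 40 1; 0 0 0 0 0 45 1; 0 0 0 0 0 28 0.6; 0 0 0 0 0 0 0; 0 0 0 0 0 0 0",
)

```text
time_s: 1.95
eef_pos: [0.5468, -0.2295, 0.0792]
eef_rot: [0.001, 0.994, 0.107, 0.001]
wrist_force: [0.2, -0.8, 0.9]
opening: 0.379
grasp_force: 0.0
```

Emit:
servo_tool(
  commands="0 0 0 0 0 0 0; 0 0 0 0 0 0 0; 0 0 0 0 0 0 0",
)

```text
time_s: 2.33
eef_pos: [0.547, -0.2295, 0.0797]
eef_rot: [0.0, 0.994, 0.106, 0.001]
wrist_force: [-1.1, 4.1, 6.8]
opening: 0.201
grasp_force: 61.6
```

```bash
cat >> h.py <<'E'
OFF=np.array([.0014,0,.0153])   # TCP seen from grip, tool axes
def tcp(G,R): return G+R.apply(OFF)
def grip(o): return o["eef_pos"]-q2R(o["eef_rot"]).apply(OFF)
E
python3 - <<'E'
from h import *
o=get_obs();R0=q2R(o["eef_rot"]);p=o["eef_pos"]+[0,0,.15]
p1,_=plan(p,R0,3,0)
R1=toolR(np.radians(-4.5),np.radians(15));F=np.array([.640,.190,.085])
G=F+R1.apply([-.210,0,-.150]);print(G)
plan(tcp(G,R1),R1,11,0,p1,R0)
E
```

```text
0 0 0 0.1 0.1 -50 0; 0 0 0 0.1 0 -50 0; 0 0 0 0.2 0.1 -50 0
end [ 0.547  -0.2296  0.2297]
[0.3990777  0.208961   0.17553687]
-0.003 0.023 0.026 -4.3 -41.7 6.2 0; -0.003 0.023 0.026 -5.5 -41.6 5.9 0; -0.003 0.023 0.026 -6.7 -41.4 5.7 0; -0.004 0.024 0.027 -7.9 -41.3 5.4 0; -0.003 0.023 0.026 -9.1 -41 5 0
-0.004 0.024 0.027 -10.3 -40.8 4.7 0; -0.003 0.023 0.026 -11.5 -40.5 4.2 0; -0.004 0.024 0.027 -12.6 -40.2 3.9 0; -0.003 0.023 0.026 -13.8 -39.9 3.4 0; -0.004 0.024 0.027 -14.9 -39.5 2.9 0
-0.003 0.023 0.026 -16.1 -39.2 2.4 0
end [0.4044 0.2086 0.1611]
```

Emit:
servo_tool(
  commands="0 0 0 0 0 -15 0; 0 0 0 0 0 -30 0; 0 0 0 0 0 -45 0; 0 0 0 0 0 -40 0; 0 0 0 0 0 -20 0",
)

```text
time_s: 2.95
eef_pos: [0.5467, -0.2307, 0.2319]
eef_rot: [0.002, 0.994, 0.106, 0.002]
wrist_force: [0.2, -0.4, -1.4]
opening: 0.199
grasp_force: 60.5
```

Emit:
servo_tool(
  commands="-0.003 0.023 0.026 -4.3 -41.7 6.2 0; -0.003 0.023 0.026 -5.5 -41.6 5.9 0; -0.003 0.023 0.026 -6.7 -41.4 5.7 0; -0.004 0.024 0.027 -7.9 -41.3 5.4 0; -0.003 0.023 0.026 -9.1 -41 5 0",
)

```text
time_s: 3.58
eef_pos: [0.4804, -0.0296, 0.1977]
eef_rot: [0.002, 0.997, 0.04, 0.059]
wrist_force: [0.9, -0.4, -1.4]
opening: 0.199
grasp_force: 60.5
```

Emit:
servo_tool(
  commands="-0.004 0.024 0.027 -10.3 -40.8 4.7 0; -0.003 0.023 0.026 -11.5 -40.5 4.2 0; -0.004 0.024 0.027 -12.6 -40.2 3.9 0; -0.003 0.023 0.026 -13.8 -39.9 3.4 0; -0.004 0.024 0.027 -14.9 -39.5 2.9 0",
)

```text
time_s: 4.2
eef_pos: [0.4161, 0.1696, 0.167]
eef_rot: [0.004, 0.993, -0.027, 0.119]
wrist_force: [1.0, 0.4, -2.3]
opening: 0.196
grasp_force: 60.5
```

Emit:
servo_tool(
  commands="-0.003 0.023 0.026 -16.1 -39.2 2.4 0; 0 0 0 0 0 0 0; 0 0 0 0 0 0 0",
)

```text
time_s: 4.58
eef_pos: [0.4036, 0.2084, 0.1605]
eef_rot: [0.005, 0.991, -0.039, 0.129]
wrist_force: [-0.0, -0.2, -1.2]
opening: 0.198
grasp_force: 60.5
```

Run:
```python
from h import *
import pickle
o=get_obs();W=calibration("wrist");im=camera("wrist");s=camera("scene");pickle.dump((o,W,im,s),open("w2.pkl","wb"))
print(o["eef_pos"],o["wrist_force"],o["torque"],o["opening"],grip(o),q2R(o["eef_rot"]).as_matrix())
c=lambda a:cv2.resize(a,None,fx=1.42,fy=1.42)
cv2.imwrite("pics/wrist2.png",c(im))
```

```text
[0.40356048 0.20844663 0.16049539] [-0.02888566 -0.21213492 -1.24731079] [0.0165647  0.28434285 0.00488299] 0.19800752210587264 [0.39829613 0.20885015 0.17492362] [[ 9.63570066e-01 -7.77514707e-02  2.55905132e-01]
 [-7.52715088e-02 -9.96972654e-01 -1.94865862e-02]
 [ 2.56645529e-01 -4.85674252e-04 -9.66505477e-01]]
```

View pics/wrist2.png

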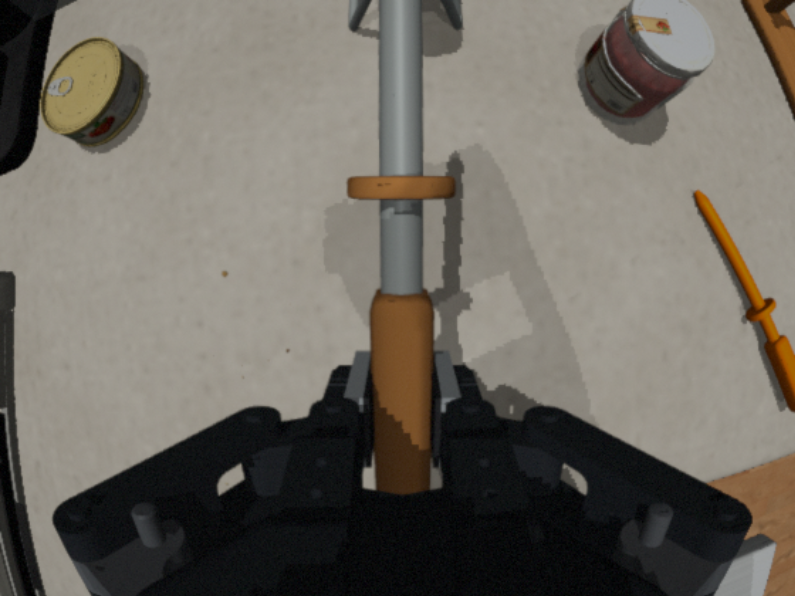

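Run:
```python
from h import *
import pickle
np.set_printoptions(precision=4,suppress=True)
o,W,im,s=pickle.load(open("w2.pkl","rb"))
print("feet",plane(fray(W,352/1.42,27/1.42),.0),plane(fray(W,460/1.42,27/1.42),.0))
R=q2R(o["eef_rot"])
plan(np.array([.53,.11,.23]),R,4,0)
# spindle axis in tool frame: collar/rod pixels -> tool coords at plane tool z=-15.3mm
for px in((401,187),(401,20),(402,300),(402,480)):
    c,d=fray(W,px[0]/1.42,px[1]/1.42);c=R.inv().apply(c-o["eef_pos"]);d=R.inv().apply(d);print(px,c+d*(-.0153-c[2])/d[2])
```

```text
feet [0.6426 0.2271 0.    ] [0.6363 0.1436 0.    ]
0 -0 -0.001 36.7 21.8 -8.3 0; 0 -0 -0 36.7 21.9 -8.2 0; 0 -0 -0.001 36.6 21.9 -8.3 0; 0 -0 -0 36.7 21.8 -8.2 0
end [0.53 0.11 0.23]
(401, 187) [ 0.0637  0.0009 -0.0153]
(401, 20) [ 0.1113  0.001  -0.0153]
(402, 300) [ 0.0319  0.0012 -0.0153]
(402, 480) [-0.0312  0.0012 -0.0153]
```

Emit:
servo_tool(
  commands="0 0 0 36.7 21.8 -8.3 0; 0 0 0 36.7 21.9 -8.2 0; 0 0 0 36.6 21.9 -8.3 0; 0 0 0 36.7 21.8 -8.2 0; 0 0 0 0 0 0 0",
)

```text
time_s: 5.3
eef_pos: [0.5326, 0.1074, 0.2315]
eef_rot: [0.005, 0.99, -0.042, 0.131]
wrist_force: [-0.2, 0.2, -2.3]
opening: 0.194
grasp_force: 60.5
```

Run:
```python
from h import *
import pickle
o=get_obs();W=calibration("wrist");im=camera("wrist");pickle.dump((o,W,im),open("w3.pkl","wb"))
print(o["eef_pos"])
cv2.imwrite("pics/wrist3.png",cv2.resize(im,None,fx=1.4,fy=1.4))
```

```text
[0.53258383 0.10738462 0.23147536]
```

View pics/wrist3.png

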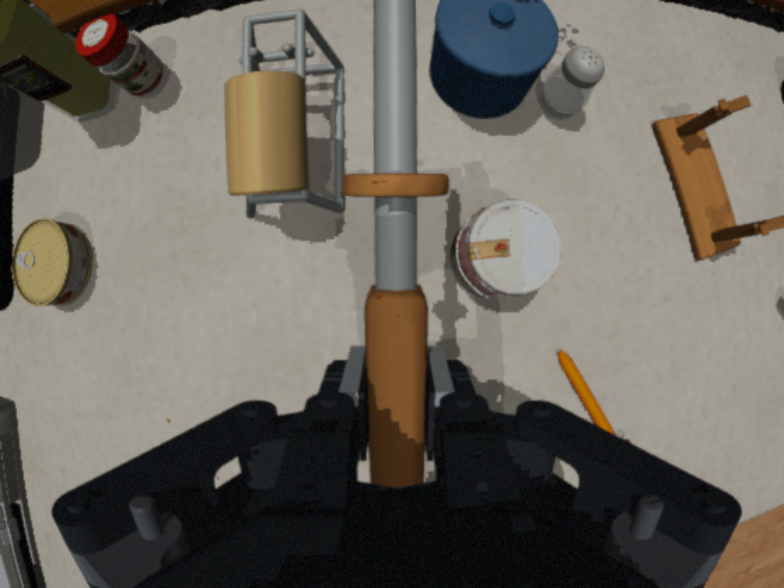

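Run:
```python
from h import *
import pickle
np.set_printoptions(precision=4,suppress=True)
o,W,im=pickle.load(open("w3.pkl","rb"))
hsv=cv2.cvtColor(im,cv2.COLOR_BGR2HSV)
sub=np.zeros(im.shape[:2],np.uint8);sub[45:145,150:225]=1
m=(cv2.inRange(hsv,(12,70,60),(28,255,255))>0)&(sub>0)
n,l,st,_=cv2.connectedComponentsWithStats(m.astype(np.uint8));i=1+np.argmax(st[1:,4]);print(st[i]);m=l==i
L=[];Rr=[]
for v in range(65,128):
    c=np.where(m[v])[0]
    L.append((c.min()-.5,v));Rr.append((c.max()+.5,v))
print(L[::10],Rr[::10])
c0=fray(W,0,0)[0]
def nrm(pts):
    D=np.array([fray(W,*p)[1] for p in pts]);u,s,vt=np.linalg.svd(D);print("res",s);return vt[2]
cen=fray(W,190,97)[1]
n1=nrm(L);n2=nrm(Rr)
n1*=np.sign(n1@cen);n2*=np.sign(n2@cen)
u=np.cross(n1,n2);u/=np.linalg.norm(u);u*=np.sign(u[0])
print("axis",u,"yaw",np.degrees(np.arctan2(u[1],u[0])),"pitch",np.degrees(np.arcsin(u[2])))
# point: n1.(x-c)=.028, n2.(x-c)=.028
def pt(u,row=None):
    A=np.array([n1,n2,u]);return c0+np.linalg.solve(A,[.028,.028,0])
P=pt(u);
# low rim: bottom-most pixel per middle column
cols=range(175,210,5);Q=[]
for c in cols:
    r=np.where(m[:,c])[0];Q.append((c,r.max()+.5,r.min()-.5))
print(Q)
for z in(.085,):
    X=P+u*(z-P[2])/u[2];print("low face centre if z=.085",X)
# low rim: for each ray find point at radius 28 from axis nearest, axial coordinate
for c,rl,rh in Q:
  r=[]
  for row in(rl,rh):
    d=fray(W,c,row)[1];w=c0-P;dp=d-(d@u)*u;wp=w-(w@u)*u
    a,b,cc=dp@dp,2*dp@wp,wp@wp-.028**2;D=b*b-4*a*cc
    t=(-b-np.sqrt(max(D,0)))/2/a;x=c0+t*d;s=(x-P)@u;r.append(s)
  print(c,"len",r[1]-r[0],"low centre",P+u*r[0])
```

```text
[ 160   50   57   90 4670]
[(np.float64(160.5), 65), (np.float64(160.5), 75), (np.float64(160.5), 85), (np.float64(160.5), 95), (np.float64(161.5), 105), (np.float64(161.5), 115), (np.float64(162.5), 125)] [(np.float64(215.5), 65), (np.float64(215.5), 75), (np.float64(215.5), 85), (np.float64(215.5), 95), (np.float64(216.5), 105), (np.float64(216.5), 115), (np.float64(216.5), 125)]
res [7.9254 0.434  0.0063]
res [7.925  0.4407 0.0085]
axis [ 0.9592 -0.0671  0.2745] yaw -3.999224630767654 pitch 15.934375801714815
[(175, np.float64(138.5), np.float64(52.5)), (180, np.float64(138.5), np.float64(50.5)), (185, np.float64(138.5), np.float64(50.5)), (190, np.float64(137.5), np.float64(50.5)), (195, np.float64(137.5), np.float64(50.5)), (200, np.float64(136.5), np.float64(50.5)), (205, np.float64(136.5), np.float64(50.5))]
low face centre if z=.085 [0.6996 0.1883 0.085 ]
175 len 0.0827150105031654 low centre [0.6426 0.1923 0.0687]
180 len 0.08429964719364538 low centre [0.6424 0.1923 0.0686]
185 len 0.08415705827189562 low centre [0.6421 0.1924 0.0685]
190 len 0.08330338800571788 low centre [0.6427 0.1923 0.0687]
195 len 0.08362432022978228 low centre [0.6423 0.1923 0.0686]
200 len 0.08324934988120136 low centre [0.6429 0.1923 0.0688]
205 len 0.08415028552946975 low centre [0.6425 0.1923 0.0687]
```

Run:
```python
from h import *
import pickle
np.set_printoptions(precision=4,suppress=True)
o,W,im=pickle.load(open("w3.pkl","rb"))
c0=fray(W,0,0)[0];print("cam",c0,"tcp",o["eef_pos"])
L=[(160.5,75),(162.2,125)];Rr=[(215.3,75),(216.8,125)]
nr=lambda a:np.cross(fray(W,*a[0])[1],fray(W,*a[1])[1])
n1,n2=[n/np.linalg.norm(n) for n in(nr(L),nr(Rr))];n1*=-np.sign(n1@n2) if 0 else 1
cen=fray(W,190,97)[1];n1*=np.sign(n1@cen);n2*=np.sign(n2@cen)
b=n1-n2;b/=np.linalg.norm(b)
# u in plane b, pitch 15
f=lambda y:np.array([np.cos(y)*.9659,np.sin(y)*.9659,.2588])
from scipy.optimize import brentq
y=brentq(lambda y:f(y)@b,-.5,.5);u=f(y);print("yaw",np.degrees(y))
# low face point x from rim top ray: rim point = F+28*n ; take column 189, row 137.8
nn=np.array([-np.cos(y)*.2588,-np.sin(y)*.2588,.9659])
T=plane(fray(W,189,137.8),.085+.028*.9659);F=T-.028*nn;print("rim top",T,"F from rim",F)
# y from bisector at z=.085, x=F.x : b.(X-c0)=0
Y=c0[1]-(b[0]*(F[0]-c0[0])+b[2]*(.085-c0[2]))/b[1];print("F y from bisector",Y)
# back-stop pins px (253,50),(287,48)/1.4 z around?
for p in((253,52),(287,49)):
  print(plane(fray(W,p[0]/1.4,p[1]/1.4),.095))
```

```text
cam [0.5597 0.104  0.3859] tcp [0.5326 0.1074 0.2315]
yaw -3.49946026410549
rim top [0.6301 0.181  0.112 ] F from rim [0.6373 0.1806 0.085 ]
F y from bisector 0.1874393514657262
[0.7457 0.1935 0.095 ]
[0.7433 0.1676 0.095 ]
```

```bash
cat >> h.py <<'E'
F=np.array([.6385,.189,.085]);R15=toolR(np.radians(-4),np.radians(15))
def at(ax,up=0,side=0): return tcp(F+R15.apply([ax,side,-up]),R15)   # grip at ax (m) along axis from low face
E
python3 - <<'E'
from h import *
a,R=plan(at(-.205,.1),R15,5,0)
plan(at(-.205,0),R15,4,0,a,R)
E
```

```text
0.001 0 -0.003 -28.7 -17.2 16.3 0; 0 0.001 -0.002 -28.6 -17.3 16.4 0; 0.001 0 -0.003 -28.6 -17.4 16.3 0; 0 0.001 -0.002 -28.5 -17.4 16.4 0; 0.001 0 -0.003 -28.6 -17.5 16.3 0
end [0.4204 0.2043 0.1141]
-0 0 0 0 0 25 0; -0 0 0 0 0 25 0; -0 0 0 0 0 25 0; -0 0 0 0.1 0.1 25 0
end [0.4463 0.2024 0.0175]
```

Emit:
servo_tool(
  commands="0.001 0 -0.003 -28.7 -17.2 16.3 0; 0 0.001 -0.002 -28.6 -17.3 16.4 0; 0.001 0 -0.003 -28.6 -17.4 16.3 0; 0 0.001 -0.002 -28.5 -17.4 16.4 0; 0.001 0 -0.003 -28.6 -17.5 16.3 0",
)

```text
time_s: 5.98
eef_pos: [0.4167, 0.2064, 0.1122]
eef_rot: [0.004, 0.991, -0.033, 0.129]
wrist_force: [0.1, 0.0, -1.5]
opening: 0.198
grasp_force: 60.5
```

Emit:
servo_tool(
  commands="0 0 0 0 0 25 0; 0 0 0 0 0 30 0; 0 0 0 0 0 25 0; 0 0 0 0 0 15 0; 0 0 0 0 0 0 0",
)

```text
time_s: 6.6
eef_pos: [0.4412, 0.204, 0.0202]
eef_rot: [0.005, 0.991, -0.033, 0.128]
wrist_force: [0.6, -0.2, -0.9]
opening: 0.199
grasp_force: 60.5
```

Run:
```python
from h import *
import pickle
np.set_printoptions(precision=4,suppress=True)
o=get_obs();a=camera("scene");b=camera("side")
pickle.dump((o,a,b),open("w4.pkl","wb"))
R=q2R(o["eef_rot"]);g=grip(o);print(o["eef_pos"],g,R.as_matrix()[:,0],o["wrist_force"])
N=g+R.apply([.18,0,0]);S=calibration("scene");D=calibration("side");print("nose pred",N,proj(S,N),proj(D,N),"bore",proj(S,F),proj(D,F))
cr=lambda im,x,y:cv2.resize(im[y:y+75,x:x+100],None,fx=4,fy=4,interpolation=cv2.INTER_CUBIC)
p=proj(S,F);q=proj(D,F);X=[int(v) for v in(p[0]-60,p[1]-35,q[0]-60,q[1]-35)];print(X)
cr6=lambda im,x,y:cv2.resize(im[y:y+75,x:x+100],None,fx=4,fy=4,interpolation=cv2.INTER_CUBIC)
cv2.imwrite("pics/mos4.png",np.hstack([cr6(a,X[0],X[1]),cr6(b,X[2],X[3])]))
```

```text
[0.4412 0.204  0.0202] [0.436  0.2044 0.0347] [ 0.9651 -0.0635  0.2539] [ 0.5527 -0.199  -0.8581]
nose pred [0.6097 0.193  0.0804] (np.float64(229.00914711571406), np.float64(172.9376725832921)) (np.float64(251.00087524214516), np.float64(159.71746444802778)) bore (np.float64(237.75139496713845), np.float64(168.46157613932223)) (np.float64(259.20783722362415), np.float64(155.28907580690029))
[177, 133, 199, 120]
```

View pics/mos4.png

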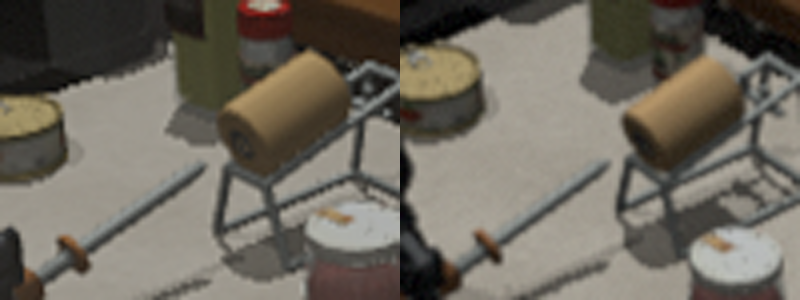

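Emit:
servo_tool(
  commands="0 0 0 10 0 0 0; 0 0 0 12 0 0 0; 0 0 0 10 0 0 0; 0 0 0 8 0 0 0; 0 0 0 0 0 0 0",
)

```text
time_s: 7.32
eef_pos: [0.4828, 0.2019, 0.0324]
eef_rot: [0.004, 0.991, -0.033, 0.13]
wrist_force: [-0.2, -0.5, -2.1]
opening: 0.194
grasp_force: 60.5
```

```bash
cat > st.py <<'E'
from h import *
np.set_printoptions(precision=4,suppress=True)
o=get_obs();R=q2R(o["eef_rot"]);g=grip(o);x=R.as_matrix()[:,0]
rel=R15.inv().apply(g-F)*1000
print("t",o["time_s"],"grip rel F mm (ax,side,-up)",rel,"nose",R15.inv().apply(g+.18*x-F)*1000)
print("yaw %.2f pitch %.2f"%(np.degrees(np.arctan2(x[1],x[0])),np.degrees(np.arcsin(x[2]))),"F tool",R.inv().apply(o["wrist_force"]),"T tool",R.inv().apply(o["torque"]),"grip",o["opening"],o["grasp_force"])
E
python3 st.py
```

```text
t 7.325 grip rel F mm (ax,side,-up) [-165.9576   -2.0176   -4.9456] nose [14.0413 -2.6515 -4.915 ]
yaw -3.79 pitch 14.99 F tool [-0.6751  0.4688  1.9921] T tool [-0.0426 -0.3587  0.0193] grip 0.19418893487985187 60.458983182907104
```

Emit:
servo_tool(
  commands="0 0 0 0 1 2 0; 0 0 0 0 0 0 0",
)

```text
time_s: 7.58
eef_pos: [0.4817, 0.2009, 0.0297]
eef_rot: [0.004, 0.991, -0.032, 0.129]
wrist_force: [-0.4, -0.3, -2.0]
opening: 0.199
grasp_force: 60.5
```

```bash
python3 st.py
python3 - <<'E'
from h import *
import pickle
o,a0,b0=pickle.load(open("w4.pkl","rb"))
a=camera("scene");b=camera("side");pickle.dump((get_obs(),a,b),open("w5.pkl","wb"))
cr=lambda im,x,y:cv2.resize(im[y:y+75,x:x+100],None,fx=4,fy=4,interpolation=cv2.INTER_CUBIC)
cv2.imwrite("pics/mos5.png",np.hstack([cr(a,190,138),cr(b,212,125)]))
E
```

```text
t 7.575 grip rel F mm (ax,side,-up) [-167.6002   -0.9256   -2.5993] nose [12.3978 -1.6847 -2.2479]
yaw -3.75 pitch 14.89 F tool [-0.9117  0.3501  1.8065] T tool [-0.0607 -0.3118  0.1047] grip 0.1985766546424821 60.493226051330566
```

View pics/mos5.png

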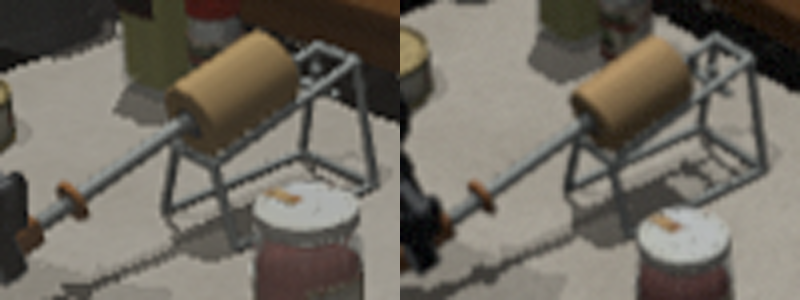

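Emit:
servo_tool(
  commands="0 0 0 8 0 0 0; 0 0 0 10 0 0.2 0; 0 0 0 10 0 0 0; 0 0 0 10 0 0 0; 0 0 0 0 0 0 0",
)

```text
time_s: 8.3
eef_pos: [0.5204, 0.1985, 0.0403]
eef_rot: [0.004, 0.991, -0.033, 0.131]
wrist_force: [0.8, -1.3, -0.5]
opening: 0.201
grasp_force: 60.5
```

```bash
python3 st.py
```

```text
t 8.3 grip rel F mm (ax,side,-up) [-127.44     -1.2458   -2.8093] nose [52.5589 -1.8757 -2.9029]
yaw -3.79 pitch 15.03 F tool [0.6847 1.2494 0.7128] T tool [-0.1021 -0.232   0.1039] grip 0.201471481955004 60.45876860618591
```

Emit:
servo_tool(
  commands="0 0 0 10 0.6 0 0; 0 0 0 12 0 0 0; 0 0 0 12 0 0 0; 0 0 0 11 0 0 0; 0 0 0 0 0 0 0",
)

```text
time_s: 8.93
eef_pos: [0.5638, 0.1951, 0.052]
eef_rot: [0.004, 0.991, -0.033, 0.131]
wrist_force: [-0.7, -0.1, -1.9]
opening: 0.197
grasp_force: 60.5
```

```bash
python3 st.py
```

```text
t 8.925 grip rel F mm (ax,side,-up) [-82.3615  -0.8267  -2.8272] nose [97.6373 -1.4725 -2.945 ]
yaw -3.79 pitch 15.04 F tool [-1.1469  0.1194  1.6388] T tool [-0.0751 -0.3051  0.039 ] grip 0.19749842979350418 60.49529314041138
```

Emit:
servo_tool(
  commands="0 0 0 6 0 0 0; 0 0 0 5 0 0 0; 0 0 0 2 0 0 0; 0 0 0 0 0 0 0",
)

```text
time_s: 9.43
eef_pos: [0.575, 0.1943, 0.0548]
eef_rot: [0.004, 0.991, -0.032, 0.13]
wrist_force: [1.2, -0.7, -2.0]
opening: 0.197
grasp_force: 60.5
```

Emit:
servo_tool(
  commands="0 0 0 2 0 0 0; 0 0 0 2 0 0 0; 0 0 0 0 0 0 0",
)

```text
time_s: 9.8
eef_pos: [0.5785, 0.1942, 0.0556]
eef_rot: [0.004, 0.991, -0.032, 0.13]
wrist_force: [-1.8, 0.0, -1.2]
opening: 0.197
grasp_force: 60.5
```

```bash
python3 st.py
```

```text
t 9.8 grip rel F mm (ax,side,-up) [-67.1622  -0.9517  -2.4731] nose [112.836   -1.7149  -2.2077]
yaw -3.75 pitch 14.92 F tool [-2.1057  0.1101  0.7325] T tool [-0.042  -0.5579  0.0621] grip 0.19720074640783358 60.502814054489136
```

Emit:
servo_tool(
  commands="0 0 0 2 0 0 0; 0 0 0 2 0 0 0; 0 0 0 0 0 0 0",
)

```text
time_s: 10.18
eef_pos: [0.5829, 0.1938, 0.0569]
eef_rot: [0.004, 0.991, -0.033, 0.13]
wrist_force: [-0.8, 0.1, -2.1]
opening: 0.196
grasp_force: 60.5
```

```bash
python3 st.py
```

```text
t 10.175 grip rel F mm (ax,side,-up) [-62.516   -0.9256  -2.6324] nose [117.4825  -1.651   -2.5544]
yaw -3.76 pitch 14.98 F tool [-1.2919 -0.0529  1.8477] T tool [ 0.0039 -0.3813  0.0593] grip 0.19584499518138188 60.451709032058716
```

Emit:
servo_tool(
  commands="0 0 0 2 0 0 0; 0 0 0 2 0 0 0; 0 0 0 1 0 0 0",
)

```text
time_s: 10.55
eef_pos: [0.5875, 0.1935, 0.0581]
eef_rot: [0.004, 0.991, -0.032, 0.13]
wrist_force: [-0.8, -0.1, -1.8]
opening: 0.199
grasp_force: 60.5
```

```bash
python3 st.py
```

```text
t 10.55 grip rel F mm (ax,side,-up) [-57.8169  -0.928   -2.5461] nose [122.1815  -1.6727  -2.3695]
yaw -3.75 pitch 14.94 F tool [-1.2541  0.1879  1.5071] T tool [-0.0421 -0.5579 -0.0586] grip 0.19862905722849308 60.52318096160889
```

```bash
cat > bm.py <<'E'
from h import *
import pickle
def barrel(im,box):
    x,y=box;hsv=cv2.cvtColor(im,cv2.COLOR_BGR2HSV)[y:y+75,x:x+100]
    m=cv2.inRange(hsv,(12,80,50),(25,255,255))
    n,l,st,c=cv2.connectedComponentsWithStats(m);i=1+np.argmax(st[1:,4]);return st[i].tolist(),(c[i]+box).round(2)
if __name__=="__main__":
    for f in("w4.pkl","w5.pkl",None):
        if f: o,a,b=pickle.load(open(f,"rb"))
        else:
            o=get_obs();a=camera("scene");b=camera("side");pickle.dump((o,a,b),open("w6.pkl","wb"))
        print(f,barrel(a,(200,130)),barrel(b,(220,115)))
    S=calibration("scene");D=calibration("side")
    M=F+R15.apply([.04,0,0])
    for s in(0,.01,.02):print(s,proj(S,M+R15.apply([s,0,0])),proj(D,M+R15.apply([s,0,0])))
E
python3 bm.py
```

```text
w4.pkl ([32, 15, 33, 32, 603], array([248.17, 159.96])) ([35, 19, 30, 28, 434], array([270.07, 146.35]))
w5.pkl ([32, 15, 33, 32, 602], array([248.32, 159.73])) ([35, 19, 30, 26, 414], array([270.08, 145.81]))
None ([34, 13, 33, 31, 620], array([250.6 , 158.09])) ([38, 17, 30, 25, 418], array([272.13, 143.99]))
0 (np.float64(248.38650573614575), np.float64(161.03317005737654)) (np.float64(269.4044098910711), np.float64(147.96055821053903))
0.01 (np.float64(250.99241501975533), np.float64(159.21299603269446)) (np.float64(271.92686901675364), np.float64(146.14760726206168))
0.02 (np.float64(253.57767954625524), np.float64(157.40724194614037)) (np.float64(274.43878832159766), np.float64(144.34223153174798))
```

Emit:
servo_tool(
  commands="0 0 0 2 0 0 0; 0 0 0 2 0 0 0; 0 0 0 0 0 0 0",
)

```text
time_s: 11.02
eef_pos: [0.5916, 0.1933, 0.0592]
eef_rot: [0.004, 0.991, -0.033, 0.13]
wrist_force: [-1.0, -0.3, -2.4]
opening: 0.198
grasp_force: 60.5
```

```bash
python3 st.py
```

```text
t 11.025 grip rel F mm (ax,side,-up) [-53.5638  -0.9629  -2.602 ] nose [126.4348  -1.6824  -2.5091]
yaw -3.76 pitch 14.97 F tool [-1.5811  0.4026  2.0766] T tool [ 0.0577 -0.4692 -0.0034] grip 0.19804723989147274 60.46721935272217
```

Emit:
servo_tool(
  commands="0 0 0 2 0 0 0; 0 0 0 2 0 0 0; 0 0 0 0 0 0 0",
)

```text
time_s: 11.4
eef_pos: [0.5954, 0.193, 0.0603]
eef_rot: [0.004, 0.991, -0.032, 0.13]
wrist_force: [-1.2, -0.4, -1.2]
opening: 0.2
grasp_force: 60.5
```

```bash
python3 st.py
```

```text
t 11.4 grip rel F mm (ax,side,-up) [-49.5782  -0.9871  -2.592 ] nose [130.4203  -1.716   -2.5025]
yaw -3.76 pitch 14.97 F tool [-1.4095  0.4503  0.8553] T tool [ 0.0601 -0.5104 -0.009 ] grip 0.19994432750138635 60.45863628387451
```

Emit:
servo_tool(
  commands="0 0 0 1.5 0 0 0; 0 0 0 1.5 0 0 0; 0 0 0 0 0 0 0",
)

```text
time_s: 11.78
eef_pos: [0.5981, 0.1928, 0.061]
eef_rot: [0.004, 0.991, -0.032, 0.13]
wrist_force: [-0.9, 0.8, -1.8]
opening: 0.197
grasp_force: 60.6
```

Emit:
servo_tool(
  commands="0 0 0 1.5 0 0 0; 0 0 0 0 0 0 0",
)

```text
time_s: 12.02
eef_pos: [0.5983, 0.1928, 0.0606]
eef_rot: [0.004, 0.991, -0.032, 0.129]
wrist_force: [-6.2, 0.5, -0.4]
opening: 0.196
grasp_force: 60.9
```

```bash
python3 st.py
```

```text
t 12.025 grip rel F mm (ax,side,-up) [-46.6844  -0.9395  -2.2344] nose [133.3128  -1.7237  -1.6035]
yaw -3.74 pitch 14.80 F tool [-6.1191 -0.1259 -1.2469] T tool [-0.0083 -0.9697 -0.0264] grip 0.19597430898965554 60.925776958465576
```

Emit:
servo_tool(
  commands="0 0 0 0.8 0 0 0; 0 0 0 0.4 0 0 0; 0 0 0 0 0 0 0",
)

```text
time_s: 12.4
eef_pos: [0.5983, 0.1927, 0.0604]
eef_rot: [0.004, 0.991, -0.032, 0.128]
wrist_force: [-9.1, 0.7, 0.1]
opening: 0.196
grasp_force: 61.2
```

Emit:
servo_tool(
  commands="0 0 0 1 0 0 0; 0 0 0 0.8 0 0 0; 0 0 0 0 0 0 0; 0 0 0 0 0 0 0; 0 0 0 0 0 0 0",
)

```text
time_s: 13.02
eef_pos: [0.5984, 0.1927, 0.06]
eef_rot: [0.005, 0.991, -0.032, 0.126]
wrist_force: [-14.3, 0.7, 1.8]
opening: 0.197
grasp_force: 61.6
```

```bash
python3 st.py
```

```text
t 13.025 grip rel F mm (ax,side,-up) [-46.5722  -0.8626  -1.6193] nose [133.4186  -1.725   -0.0202]
yaw -3.72 pitch 14.49 F tool [-13.4049   0.1904  -5.3737] T tool [ 0.0395 -1.7933 -0.0612] grip 0.19724364121069338 61.56095266342163
```

Emit:
servo_tool(
  commands="0 0 0 0.2 0 0 0; 0 0 0 0 0 0 0; 0 0 0 0 0 0 0; 0 0 0 0 0 0 0; 0 0 0 0 0 0 0",
)

```text
time_s: 13.65
eef_pos: [0.5984, 0.1927, 0.06]
eef_rot: [0.005, 0.992, -0.032, 0.126]
wrist_force: [-14.4, 1.3, 2.1]
opening: 0.196
grasp_force: 61.6
```

Emit:
servo_tool(
  commands="0 0 0 0 0 0 0; 0 0 0 0 0 0 0",
)

```text
time_s: 13.9
eef_pos: [0.5984, 0.1927, 0.06]
eef_rot: [0.005, 0.992, -0.032, 0.126]
wrist_force: [-14.8, 0.9, 2.6]
opening: 0.202
grasp_force: 61.6
```

```bash
python3 st.py
```

```text
t 13.9 grip rel F mm (ax,side,-up) [-46.6195  -0.868   -1.5643] nose [133.3704  -1.749    0.1193]
yaw -3.71 pitch 14.46 F tool [-13.6908   0.0766  -6.2134] T tool [-0.0106 -1.8161 -0.021 ] grip 0.20186070491841396 61.59890413284302
```

Emit:
servo_tool(
  commands="0 0 0 -2.5 0 -1 0; 0 0.01 0 0 0 -3 0; 0 0.02 0 0 0 -5 0; 0 0.02 0 0 0 -7 0; 0 0.02 0 0 0 -9 0",
)

```text
time_s: 14.52
eef_pos: [0.5939, 0.1933, 0.0869]
eef_rot: [0.005, 0.986, -0.032, 0.166]
wrist_force: [0.2, -1.2, -3.5]
opening: 0.199
grasp_force: 60.2
```

```bash
python3 st.py
```

```text
t 14.525 grip rel F mm (ax,side,-up) [-45.2353  -1.0968 -28.5879] nose [134.2857  -1.7985 -41.6928]
yaw -3.76 pitch 19.17 F tool [-0.8926  1.1524  3.3477] T tool [ 0.0093 -0.5918  0.0516] grip 0.19877980845817292 60.2209210395813
```

```bash
cat >> h.py <<'E'
SEAT=np.array([.547,-.2295,.0797])
E
python3 - <<'E'
from h import *
o=get_obs();R0=q2R(o["eef_rot"])
p1,_=plan(o["eef_pos"]+[-.01,0,.14],R0,4,0)
R1=toolR(np.radians(12.2),np.radians(8))
G=SEAT-toolR(np.radians(12.2)).apply(OFF)
plan(tcp(G+[0,0,.10],R1),R1,13,0,p1,R0)
E
```

```text
0 0 0 9.1 0.1 -33.9 0; 0 0 0 9.2 0.1 -33.9 0; 0 0 0 9.1 0.2 -33.9 0; 0 0 0 9.2 0.1 -33.8 0
end [0.584  0.1933 0.2269]
0.005 -0.015 -0.021 -1.7 32.6 3.2 0; 0.005 -0.015 -0.021 -2.3 32.6 3.1 0; 0.005 -0.015 -0.021 -3 32.5 2.9 0; 0.005 -0.015 -0.021 -3.6 32.5 2.8 0; 0.005 -0.015 -0.021 -4.3 32.4 2.7 0
0.005 -0.015 -0.021 -4.9 32.3 2.6 0; 0.005 -0.015 -0.021 -5.5 32.2 2.6 0; 0.005 -0.015 -0.021 -6.2 32.1 2.5 0; 0.005 -0.015 -0.021 -6.8 32 2.4 0; 0.005 -0.015 -0.021 -7.4 31.9 2.4 0
0.005 -0.015 -0.02 -8.1 31.7 2.3 0; 0.005 -0.014 -0.021 -8.7 31.5 2.3 0; 0.005 -0.015 -0.02 -9.3 31.4 2.3 0
end [ 0.5491 -0.229   0.18  ]
```

Emit:
servo_tool(
  commands="0 0 0 5 0.1 -18 0; 0 0 0 9.2 0.1 -33.9 0; 0 0 0 9.1 0.1 -33.9 0; 0 0 0 9.2 0.1 -33.8 0; 0 0 0 4.1 0.1 -16 0",
)

```text
time_s: 15.15
eef_pos: [0.585, 0.1935, 0.23]
eef_rot: [0.005, 0.985, -0.032, 0.168]
wrist_force: [0.0, 0.3, -2.8]
opening: 0.2
grasp_force: 60.3
```

Run:
```python
import runpy;runpy.run_path("st.py")
from h import *
import pickle
W=calibration("wrist");im=camera("wrist");hsv=cv2.cvtColor(im,cv2.COLOR_BGR2HSV)
m=cv2.inRange(hsv,(12,70,60),(28,255,255))[:140,200:370]
n,l,st,c=cv2.connectedComponentsWithStats(m);print(st[1:][st[1:,4]>150],c[1:][st[1:,4]>150])
pickle.dump((get_obs(),W,im),open("w7.pkl","wb"))
```

```text
t 15.15 grip rel F mm (ax,side,-up) [ -16.8144   -0.7437 -169.1257] nose [ 162.679    -1.4092 -182.6043]
yaw -3.78 pitch 19.29 F tool [-0.9237 -0.2647  2.6155] T tool [-0.0073 -0.5574  0.0171] grip 0.19982572122665967 60.267215967178345
[[    0     0   170   140 19033]] [[83.7737 64.5825]]
```

Emit:
servo_tool(
  commands="0.003 -0.008 -0.01 -1 18 0 0; 0.005 -0.015 -0.021 -2.3 32.6 1 0; 0.005 -0.015 -0.021 -3 32.5 2 0; 0.005 -0.015 -0.021 -3.6 32.5 2 0; 0.005 -0.015 -0.021 -4.3 32.4 2 0",
)

```text
time_s: 15.82
eef_pos: [0.5671, 0.0445, 0.2139]
eef_rot: [0.0, 0.991, 0.016, 0.13]
wrist_force: [-0.1, 0.5, -3.8]
opening: 0.197
grasp_force: 60.2
```

Emit:
servo_tool(
  commands="0.005 -0.015 -0.021 -4.9 32.3 2.6 0; 0.005 -0.015 -0.021 -5.5 32.2 2.6 0; 0.005 -0.015 -0.021 -6.2 32.1 2.5 0; 0.005 -0.015 -0.021 -6.8 32 2.4 0; 0.005 -0.015 -0.021 -7.4 31.9 2.4 0",
)

```text
time_s: 16.45
eef_pos: [0.552, -0.1178, 0.1956]
eef_rot: [-0.004, 0.993, 0.07, 0.092]
wrist_force: [1.2, 0.9, -2.6]
opening: 0.198
grasp_force: 60.2
```

Emit:
servo_tool(
  commands="0.005 -0.015 -0.02 -8.1 31.7 2.3 0; 0.005 -0.014 -0.021 -8.7 31.5 2.3 0; 0.005 -0.015 -0.02 -9.3 31.4 2.3 0; 0 -0.007 -0.01 -4 14 0 0; 0 0 0 0 0 0 0",
)

```text
time_s: 17.08
eef_pos: [0.5422, -0.229, 0.1845]
eef_rot: [-0.007, 0.992, 0.105, 0.067]
wrist_force: [0.0, 0.7, -3.5]
opening: 0.199
grasp_force: 60.2
```

```bash
python3 st.py
python3 - <<'E'
from h import *
import pickle
R1=toolR(np.radians(12.2),np.radians(6));Rz=toolR(np.radians(12.2));d=Rz.as_matrix()[:,0]
G=SEAT-Rz.apply(OFF)-.002*d
plan(tcp(G+[0,0,.06],R1),R1,3,0)
W=calibration("wrist");o=get_obs();im=camera("wrist");pickle.dump((o,W,im),open("w8.pkl","wb"))
cv2.imwrite("pics/wrist8.png",cv2.resize(im,None,fx=1.4,fy=1.4))
E
```

```text
t 17.075 grip rel F mm (ax,side,-up) [ -38.1523  424.6285 -128.757 ] nose [ 133.6992  375.3473 -107.8182]
yaw 12.04 pitch 7.74 F tool [-0.2883 -0.6929  3.5073] T tool [ 0.033  -0.3981 -0.0316] grip 0.1990019064652997 60.222283601760864
0 -0.01 -0.001 -0.6 0.5 14.9 0; 0 -0.01 -0.001 -0.5 0.5 14.9 0; 0.001 -0.01 -0.001 -0.4 0.5 15 0
end [ 0.5466 -0.2296  0.1399]
```

View pics/wrist8.png

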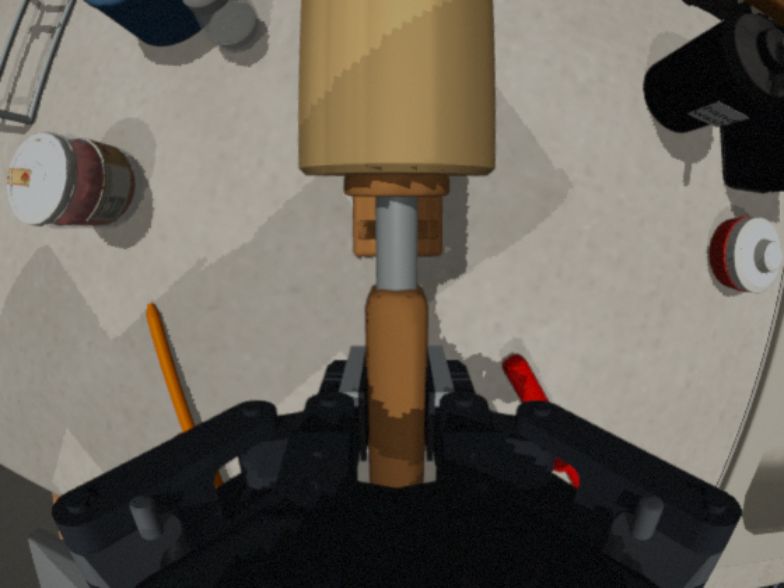

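Run:
```python
from h import *
Rz=toolR(np.radians(12.2));d=Rz.as_matrix()[:,0];G=SEAT-Rz.apply(OFF)-.002*d
R1=toolR(np.radians(12.2),np.radians(1.5))
p,R=plan(tcp(G+[0,0,.03],R1),R1,5,0)
```

```text
0 -0.022 -0 -1.5 0.5 14.9 0; -0 -0.022 -0 -1.2 0.5 15 0; -0 -0.022 -0.001 -0.8 0.5 15 0; -0 -0.022 -0 -0.5 0.5 14.9 0; -0 -0.021 -0.001 -0.2 0.4 15 0
end [ 0.5454 -0.2298  0.1097]
```

Emit:
servo_tool(
  commands="0 -0.022 0 -1.5 0.5 14.9 0; 0 -0.022 0 -1.2 0.5 15 0; 0 -0.022 -0.001 -0.8 0.5 15 0; 0 -0.022 0 -0.5 0.5 14.9 0; 0 -0.021 -0.001 -0.2 0.4 12 0",
)

```text
time_s: 17.75
eef_pos: [0.5453, -0.2301, 0.1117]
eef_rot: [-0.001, 0.994, 0.107, 0.012]
wrist_force: [0.6, 0.1, -3.0]
opening: 0.201
grasp_force: 60.2
```

Emit:
servo_tool(
  commands="0 0 0 0 0 0 0",
)

```text
time_s: 17.88
eef_pos: [0.5451, -0.2298, 0.1116]
eef_rot: [-0.002, 0.994, 0.107, 0.012]
wrist_force: [-0.3, -1.0, -3.9]
opening: 0.197
grasp_force: 60.2
```

```bash
python3 st.py
python3 - <<'E'
from h import *
Rz=toolR(np.radians(12.2));d=Rz.as_matrix()[:,0];G=SEAT-Rz.apply(OFF)-.002*d
R1=toolR(np.radians(12.2),np.radians(.5))
p,R=plan(tcp(G+[0,0,.004],R1),R1,4,0)
E
```

```text
t 17.875 grip rel F mm (ax,side,-up) [-52.6232 424.8324 -57.4731] nose [115.3853 374.4526 -17.0377]
yaw 12.26 pitch 1.41 F tool [-0.6402  0.9058  3.897 ] T tool [ 0.0293 -0.3214  0.0232] grip 0.19749934140736022 60.20649433135986
-0 -0.004 0 -0.1 0 7 0; -0 -0.004 0 -0.1 0 7 0; -0.001 -0.004 0.001 -0.1 0.1 7 0; -0 -0.004 0 -0.1 0 6.9 0
end [ 0.5452 -0.2299  0.0837]
```

Emit:
servo_tool(
  commands="0 -0.004 0 0 0 7 0; 0 -0.004 0 0 0 7 0; 0 -0.004 0 0 0 7 0; 0 -0.004 0 0 0 6 0; 0 0 0 0 0 0 0",
)

```text
time_s: 18.5
eef_pos: [0.5457, -0.2301, 0.0855]
eef_rot: [-0.001, 0.994, 0.107, 0.005]
wrist_force: [-0.1, -0.2, -2.3]
opening: 0.2
grasp_force: 60.2
```

```bash
python3 st.py
```

```text
t 18.5 grip rel F mm (ax,side,-up) [-58.5846 424.9594 -32.0089] nose [108.7916 374.6303  11.0281]
yaw 12.24 pitch 0.56 F tool [-0.193   0.1656  2.3079] T tool [ 0.0154 -0.2939 -0.0421] grip 0.1997983170324572 60.2105712890625
```

Now the last 5–6 mm.

Emit:
servo_tool(
  commands="0 -0.004 0 0 0 3 0; 0 -0.003 0 0 0 2 0; 0 0 0 0 0 0 0",
)

```text
time_s: 18.88
eef_pos: [0.5465, -0.2304, 0.0817]
eef_rot: [0.0, 0.994, 0.107, 0.002]
wrist_force: [-1.1, 0.1, 0.4]
opening: 0.201
grasp_force: 60.9
```

```bash
python3 st.py
```

```text
t 18.875 grip rel F mm (ax,side,-up) [-58.6079 425.1362 -28.1403] nose [108.5177 374.7599  15.8058]
yaw 12.25 pitch 0.26 F tool [-1.0763 -0.2977 -0.4367] T tool [ 0.2623  0.0646 -0.2095] grip 0.2010956479212808 60.85049629211426
```

Emit:
servo_tool(
  commands="0 -0.002 0 -0.5 -0.6 0.8 0; 0 -0.002 0 0 0 0.8 0; 0 0 0 0 0 0 0",
)

```text
time_s: 19.25
eef_pos: [0.5463, -0.23, 0.0808]
eef_rot: [0.001, 0.994, 0.107, 0.001]
wrist_force: [-2.2, 2.1, 7.2]
opening: 0.201
grasp_force: 61.7
```

```bash
python3 st.py
```

```text
t 19.25 grip rel F mm (ax,side,-up) [-59.0624 424.8171 -27.3221] nose [107.9158 374.4562  17.1983]
yaw 12.25 pitch 0.07 F tool [-1.6513 -2.4928 -7.1743] T tool [ 0.4127  0.4861 -0.2565] grip 0.20137212938414917 61.70496225357056
```

Emit:
servo_tool(
  commands="0 0 0 0 0 -0.8 0; 0 0 0 0 0 0 0.3; 0 0 0 0 0 0 0.4; 0 0 0 0 0 0 0.6; 0 0 0 0 0 0 1",
)

```text
time_s: 19.88
eef_pos: [0.5453, -0.2298, 0.0802]
eef_rot: [0.0, 0.994, 0.107, -0.0]
wrist_force: [0.3, 0.4, -0.5]
opening: 0.797
grasp_force: 0.0
```

```bash
python3 st.py
```

```text
t 19.875 grip rel F mm (ax,side,-up) [-60.1384 424.6957 -26.9666] nose [106.7688 374.3883  17.8792]
yaw 12.23 pitch -0.04 F tool [ 0.3855 -0.3431  0.537 ] T tool [0.0056 0.0109 0.035 ] grip 0.7965654537580757 0.0
```

Released with no force. Retreat straight up and check numerically.

Emit:
servo_tool(
  commands="0 0 0 0 0 0 1; 0 0 0 0 0 -15 1; 0 0 0 0 0 -30 1; 0 0 0 0 0 -40 1; 0 0 0 0 0 -30 1",
)

```text
time_s: 20.5
eef_pos: [0.5461, -0.2301, 0.1986]
eef_rot: [0.001, 0.994, 0.107, 0.001]
wrist_force: [0.3, 0.2, 0.6]
opening: 1.001
grasp_force: 0.0
```

Emit:
servo_tool(
  commands="0 0 0 -20 0 -20 1; 0 0 0 0 0 0 1",
)

```text
time_s: 20.75
eef_pos: [0.5265, -0.2349, 0.2185]
eef_rot: [0.002, 0.994, 0.106, 0.002]
wrist_force: [1.2, 0.7, 0.2]
opening: 1.0
grasp_force: 0.0
```

Run:
```python
from h import *
np.set_printoptions(precision=4,suppress=True)
o=get_obs();W=calibration("wrist");im=camera("wrist");print(o["eef_pos"],o["wrist_force"])
cv2.imwrite("pics/wrist9.png",im)
hsv=cv2.cvtColor(im,cv2.COLOR_BGR2HSV)
def blob(lo,hi,name):
    m=cv2.inRange(hsv,lo,hi)[:280,200:370];n,l,st,c=cv2.connectedComponentsWithStats(m)
    for s,cc in zip(st[1:],c[1:]):
        if s[4]>150: print(name,s+[200,0,0,0,0],cc+[200,0])
blob((14,70,90),(28,200,255),"barrel");blob((5,140,40),(13,255,255),"wood")
# predicted points seated (spindle shifted -2 mm): handle ends, collar top, barrel rim top, nose
Rz=toolR(np.radians(12.2));G=SEAT-Rz.apply(OFF)
for n,x,h in(("hend",-.038,.011),("hfront",.038,.011),("collar",.067,.015),("barrel low",.070,.025),("barrel high",.150,.025)):
    print(n,fproj(W,G+Rz.apply([x,0,-h])))
S=camera("scene");cv2.imwrite("pics/s9.png",S);s0=cv2.imread("pics/scene0.png")
# moved things: diff in tin/jar/salt regions
for n,(x,y,w,h) in dict(tin=(296,162,40,46),salt=(320,180,20,40),jar=(250,180,34,52)).items():
    print(n,np.abs(S[y:y+h,x:x+w].astype(int)-s0[y:y+h,x:x+w]).mean())
```

```text
[ 0.5265 -0.2349  0.2185] [1.231  0.6926 0.2383]
barrel [ 246    0   65   99 6163] [278.4525  48.909 ]
barrel [251 100  43  42 742] [262.9218 119.8005]
barrel [288 119  23  19 266] [299.2406 126.8985]
barrel [ 269  140   21   91 1666] [279.0396 184.5072]
hend (np.float64(279.50980751555153), np.float64(229.07014032640652))
hfront (np.float64(279.2074354821275), np.float64(135.78620449631046))
collar (np.float64(279.1073713910391), np.float64(98.43599652935873))
barrel low (np.float64(279.01480007737865), np.float64(93.30911185543367))
barrel high (np.float64(279.0082450876829), np.float64(-6.950866824513071))
tin 7.186775362318841
salt 7.26125
jar 9.674585218702866
```

Run:
```python
from h import *
s0=cv2.imread("pics/scene0.png");S=cv2.imread("pics/s9.png");d0=cv2.imread("pics/side0.png");D=camera("side")
for nm,A,B,T in(("scene",s0,S,dict(tin=(292,160,46,50),salt=(318,178,24,44),jar=(248,178,40,54),nose=(368,194,16,14),handle=(334,220,22,32))),
             ("side",d0,D,dict(tin=(310,152,40,46),salt=(330,174,20,36),jar=(266,174,34,46),nose=(368,196,16,14),handle=(330,226,22,26)))):
    for n,(x,y,w,h) in T.items():
        r=cv2.matchTemplate(cv2.cvtColor(B[y-8:y+h+8,x-8:x+w+8],6),cv2.cvtColor(A[y:y+h,x:x+w],6),cv2.TM_CCOEFF_NORMED)
        _,v,_,p=cv2.minMaxLoc(r);print(nm,n,round(v,2),"shift",p[0]-8,p[1]-8)
```

```text
scene tin 0.97 shift 0 0
scene salt 0.98 shift 0 0
scene jar 0.97 shift 0 0
scene nose 0.74 shift 1 -2
scene handle 0.97 shift 0 0
side tin 0.71 shift -1 0
side salt 0.69 shift 0 1
side jar 0.93 shift 0 0
side nose 0.78 shift 1 0
side handle 0.98 shift 0 0
```

Run:
```python
from h import *
s0=cv2.imread("pics/scene0.png");S=cv2.imread("pics/s9.png");d0=cv2.imread("pics/side0.png");D=camera("side")
for A,B,(x,y) in((s0,S,(362,192)),(d0,D,(362,194))):
    f=lambda I:cv2.cvtColor(I,cv2.COLOR_BGR2HSV)[y:y+22,x:x+26]
    a,b=f(A),f(B)
    def ch(p): 
        return "o" if (p[1]>90 and p[2]>40 and 3<p[0]<14) else "B" if (p[1]>70 and 13<p[0]<30) else "d" if p[2]<60 else "r" if (p[0]>85 and p[1]>12) else "."
    for r in range(22): print("".join(ch(p) for p in a[r]),"  ","".join(ch(p) for p in b[r]))
    print()
```

```text
dddddddddddddddddddddddddd    dddddddddddddddddddddddddd
dddddddddddddddddddddddddd    dddddddddddddddddddddddddd
dddddddddddddddddddddddddd    ddddBBBBBBBddddddddddddddd
...ddddddddddddddddddddddd    ..BBBBBBBBBBBBdddddddddddd
......dddddddddddddddddddd    ..BBBBBBBBBBBBBddddddddddd
.........ddd..dddddddddddd    BBBBBBBBBBBBBBBBdddddddddd
...BB..........ddddddddddd    BBBBBBBBBBBBBBBBBBdddddddd
..oBBB.........Bdddddddddd    BBBBBBBBBBBBBBBBBBBddddddd
..oBBBB..........ddddddddd    BBBBBBBBBBBBBBBBBBBBdddddd
..ooBBo..........BBodddddd    BBBBBBBBBBBBBBBBBBBBdddddd
...oBBB.........BBBB..dddd    BBBBBBBBBBBBBBBBBBBB..dddd
....oo........BBBoBB.....d    BBBBBBBBBBBBBBBBBBBB.....d
....B.......BBoBoBB.......    BBBBBBBBBBBBBBBBBBBB......
............oBBBo.........    BBBBBBBBBBBBBBBBBBBB......
...........BoBBB..........    BBBBBBBBBBBBBBBBBBBBB.....
..........dBoB............    BBBBBBBBBBBBBBBBBBBBB.....
..........Boo.............    BBBBBBBBBBBBBBBBBBBBB.....
.........oooBoo...........    BBBBBBBBBBBBBBBBBBBBB.....
........BooooBo...........    BBBBBBBBBBBBBBBBBBBB......
.......doBoooBB..
[... 708 characters left out ...]
BBBBBB..........
......o.........oB........    dddBBBBBBBBBBBBBB.........
.............oBooo........    dBBBBBBBBBBBBBBBBB........
............ooBooo........    BBBBBBBBBBBBBBBBBB........
...........dBooBB.........    BBBBBBBBBBBBBBBBBB........
..........dBoo............    BBBBBBBBBBBBBBBBBB........
.........ddBBo............    BBBBBBBBBBBBBBBBBB........
........dddooo............    BBBBBBBBBBBBBBBBBB........
.......dBdBoBo............    BBBBBBBBBBBBBBBBBB........
......dddBBdoB............    BBBBBBBBBBBBBBBBBB........
.....dBdBBBoBB............    BBBBBBBBBBBBBBBBB.........
.....dooBddoo.............    BBBBBBBBBBBBBBBB..........
.....oooBBddo.............    BBBBBBBBBBBBBBB...........
```

Run:
```python
from h import *
Rz=toolR(np.radians(12.2));G=SEAT-Rz.apply(OFF)-.003*Rz.as_matrix()[:,0]
for n,I in(("scene",cv2.imread("pics/s9.png")),("side",camera("side"))):
    C=calibration(n);h=cv2.cvtColor(I,cv2.COLOR_BGR2HSV)
    x0,y0=330,180;m=cv2.inRange(h,(13,70,40),(30,255,255))[y0:270,x0:420]
    k,l,st,c=cv2.connectedComponentsWithStats(m);i=1+np.argmax(st[1:,4]);s=st[i];print(n,"obs x",s[0]+x0,s[0]+s[2]+x0,"y",s[1]+y0,s[1]+s[3]+y0)
    for tilt in(0,.04,.08):   # nose-up tilt about the first fork
        P=[]
        for a in(.070,.150):
            for t in np.linspace(0,6.28,60):
                p=G+Rz.apply([a,.028*np.cos(t),.003+.028*np.sin(t)])+[0,0,(a-.051)*tilt];P.append(proj(C,p))
        P=np.array(P);print(tilt,"x",P[:,0].min().round(1),P[:,0].max().round(1),"y",P[:,1].min().round(1),P[:,1].max().round(1))
```

```text
scene obs x 335 383 y 194 270
0 x 346.1 383.9 y 193.9 233.7
0.04 x 346.2 384.1 y 192.3 233.4
0.08 x 346.2 384.3 y 190.7 233.1
side obs x 332 382 y 198 263
0 x 345.9 380.8 y 197.3 233.1
0.04 x 345.9 381.0 y 196.1 232.9
0.08 x 346.0 381.2 y 194.9 232.6
```

The barrel's outline matches a level, fully seated pose in both views, so I'm handing in.

```bash
python3 -c "
from bench import *
print(get_obs()['time_s'],hand_in())"
```

```text
the job is handed in; nothing more can be done
21.0 None
```

The job is handed in at 21.0 s: the barrel was pressed against the back stop at about 13 N at the wrist for over a second, carried on the spindle, and laid back level in the stand with the handle on its original side. The second fork could only be checked from the barrel's outline (it hides the nose), and the camera checks showed the tin, jar and shaker unmoved.

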